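# Close up the trinket case on the shop counter

## Task

Close up the trinket case on the shop counter, using only the fingertips: push both open drawers fully home, and push the hinged lid down until it lies shut. Do not shove the case along the counter; the bangle and ring box stay lying in the case, and the tin and carton beside it stay where they are. Nothing is to be picked up.

Things in the scene. Friction and masses are not known exactly. Their poses are not given: they have to be found in the camera images.
- case: Loose wooden trinket case, 4 kg, 150 (x) by 260 (y) by 94 mm high with lid shut. Origin: centre of its underside, on the counter. Its +x points to its back, away from the drawer fronts; +y to its left seen from the robot. Drawer fronts reach 9 to 57 mm above the counter; over them an open compartment (floor at 64, rim at 86 mm) under the lid.
- drawer_left_pull (a point): Centre of the front face of the left (+y) drawer's brass pull: a solid ledge 70 mm wide, 14 mm high, 14 mm proud of the 121 mm wide drawer front, 37 mm above the counter, 62.5 mm to +y of the case's middle. Fully home, it is 90 mm in front of (-x) the case's origin. Pushing pull or front to the case's +x shuts the drawer.
- drawer_right_pull (a point): The same point of the right (-y) drawer's pull, 62.5 mm to the -y side of the case's middle.
- drawer_left (a joint): How far the left drawer is open (m): 0 fully home against its stop, up to 0.09. It slides along the case's x, with about 1.2 N of friction.
- drawer_right (a joint): How far the right drawer is open (m), likewise.
- lid (a joint): Opening of the lid (rad): 0 lying shut on the rim, pi/2 upright, stop at 1.7. Stiff hinge (0.35 N m of friction): it stays where left; 2 to 4 N near the free edge moves it. The lid is a dark wood frame with a clear pane, a solid plate 150 x 260 x 8 mm, hinged along the case's back (+x) top edge; found leaning open, its outer face to the back and up.
- lid_edge (a point): Middle of the lid's free edge, on its outer (top when shut) face, 150 mm from the hinge line.
- case_hinge (a point): Middle of the hinge line, on the lid's under face: 75 mm behind (+x) the case's origin and 86 mm above the counter; the line runs along the case's y.
- bangle: Loose pale bangle, 68 mm across and 10 mm high, lying flat in the case's top compartment; origin: centre of its underside. To stay lying there.
- ring_box: Loose dark-blue ring box, 45 by 45 by 18 mm high, in the case's top compartment; origin: centre of its underside. To stay lying there.
- tea_tin: Loose round tin, 60 mm across and 110 mm high, standing on the counter beside the case; origin: centre of its underside. To be left in place.
- carton: Loose red and gold carton, 60 by 50 by 100 mm high, standing on the counter beside the case; origin: centre of its underside. To be left in place.

How it is judged (in metres and radians):
At the end, for the whole second after the job is handed in: Both drawers home to within 5 mm, the lid shut to within 0.04 rad, the case within 30 mm of where it stood and at rest, the bangle and the ring box still lying in its compartment (not raised 15 mm), the tin and the carton within 30 mm of where they stood (value of joint each of drawer_left, drawer_right below 0.005 m and value of joint lid below 0.04 rad and distance of each of case, tea_tin, carton from where it was at the start of the episode below 0.03 m and linear speed of case below 0.01 m/s and z of each of bangle, ring_box in the frame of case below 0.079 m); the robot touches nothing.
It fails at once if the case is shoved along or lifted (30 mm or more) (distance of case from where it was at the start of the episode above 0.03 m).
It fails at once if the bangle or the ring box is lifted from the compartment floor (15 mm or more) (z of any of bangle, ring_box in the frame of case above 0.079 m).
It fails at once if the tin or the carton is lifted, knocked over or moved (30 mm or more) (distance of any of tea_tin, carton from where it was at the start of the episode above 0.03 m or angle between any of tea_tin, carton's own z axis and vertical above 0.4 rad).
It also fails if it takes over 51 s, if anything falls off the work surface, if the arm or the gripper's body presses on something with over 40 N, if the wrist force passes 120 N, or if a joint passes its speed limit or range.

## Robot

A 7-joint arm with a two-finger parallel gripper is mounted at the origin on the work surface. World frame = base frame: x ahead of the robot, y to its left, z up, the work surface at z = 0. Lengths are in mm, angles in rad, forces in N, time in s.
With the tool pointing down it reaches from about 375 to 925 mm from the base axis. Payload 3.1 kg.
Tool frame: the origin (TCP) lies midway between the tips of the shut fingers; the grasp point (between the pads) lies 19 mm behind it; z points along the fingers, x is the direction in which the jaws open and shut, and the axes are right-handed (so a half turn about z gives the same grasp; the last joint's range is limited). The gripper opens to 85 mm and grips with 20 to 120 N. Pads are 22 mm wide; open, the fingers measure 114 mm over their backs; the gripper's body (76 mm by 85 mm) begins 54 mm behind the grasp point. The pads swing forward as they close: fully open they stand 13 mm farther back than shut.
Start: joints at [-1.318, 0.383, 0.044, 1.598, -0.018, 1.161, -0.05], TCP at [223.35, 610.424, 231.269] pointing down, gripper open.
Joint ranges: [-2.61, 2.61], [-0.41, 2.15], [-1.48, 1.57], [0, 2.5], [-1.57, 4.71], [0.05, 1.97], [-2.85, 2.85]. Speed limits (rad/s): [2.79, 2.79, 3.14, 3.14, 3.14, 3.14, 3.14].

## Interface

Orientations are given as a rotation vector (axis times angle).
In Python, from rig import * gives the robot as it stands.
- The arm moves only by the tool drive_tool, never from a script. Its argument "increments" is a list that holds one entry, the list of rows, each a list of 5 numbers: the opening, from 0 (shut) to 1 (fully open), then the shift along the tool's x, y, z in units of 0.025 m (1.0 is 0.025 m), then the turn about the tool's z in units of pi rad (1.0 is pi rad). A call has exactly 10 rows; each row shifts and turns the commanded pose from where the row before left it, along the tool's axes as they then stand; what a row does not reach is not made up. A row lasts 1/10 s, in which the tool goes at most 50 mm and 8.59 degrees, less where a joint would pass 70% of its speed; a pose out of reach is approached as far as the arm can. A call with a number of a shift or a turn outside -1 to 1 is refused whole. A call with a gripper value outside its range is refused whole. The fingers move at their own pace and stop on an object; "squeeze" is the grip in N (left out, the last holds). Time passes only in rows, so rows that do not move let the fingers close, or fill a call up. It gives the time, the measured TCP pose, the force and the opening at its end, in the units of the state.
- get_state(): the state, without advancing time (a new reading comes with each control period).
- grab_frame(name): name is "scene" or "top" or "wrist"; returns a dict with "image" (420x560x3 uint8, blue, green, red), "fx", "fy", "cx", "cy" (pixels), "dist" ([k1, k2, p1, p2, k3] as OpenCV has them; the pictures are not rectified), "origin" and "attitude" of the camera in the world; the wrist camera has in their place "mount" (4x4, takes a point from camera to tool coordinates, whose origin is the TCP and whose axes are the tool frame's). Camera axes: x right, y down, z forward; pixel columns grow to the right and rows downward; lengths in mm; the calibration is good to about 2 mm. A picture is of the moment at which its call begins: read the wrist's pose just before it. There is no depth.
- job_done(): hands the job in, once; it reports no verdict.
The state is a dict: "time_s": time; "joint_positions": joint angles; "joint_vel": joint speeds; "effort": joint torques, N m; "eef_pos": TCP position; "tool_rot": TCP orientation; "ft_force": force on the tool from outside, world axes, zero at the start; "ft_torque": the same for the moment, N m; "finger_gap": finger opening in mm.
Only numpy, scipy, OpenCV 4.12 (cv2) and the standard library are available. Lean on these libraries where they do the work, as an engineer would, in place of code of your own. Each camera call takes 0.05 s, during which the arm holds its last target. There are 200 camera calls.

## Working session

There is one attempt and no reset: what is moved stays moved. The work goes in short steps, Python scripts to look and compute and a tool call to move; the robot and the scene stay as the last step left them, time stands still between calls to the robot, and variables do not carry over. Pictures are saved under pics/ and viewed, about 8 in all and at most 12, crops included, and the job is handed in when it is done.

Besides the shell and the picture viewer there is one more tool, called after "Emit:" by a JSON object that holds its "fn" and its "kwargs", one argument or row to a line. drive_tool: Moves the arm, as the interface text tells. Its arguments: {"type":"object","properties":{"increments":{"type":"array","items":{"type":"array","items":{"type":"array","items":{"type":"number"}}}},"squeeze":{"type":"number"}},"required":["increments"]}

```bash
mkdir -p pics; python3 - <<'E'
from rig import *
import cv2,json
s=get_state();print(s)
for n in("scene","top"):
    f=grab_frame(n);cv2.imwrite(f"pics/{n}0.png",f["image"])
    print(n,{k:v for k,v in f.items() if k!="image"})
E
```

```text
{'time_s': 0.0, 'joint_positions': array([-1.31782782,  0.3838813 ,  0.04384275,  1.5996126 , -0.01787225,
        1.16122045, -0.04988027]), 'joint_vel': array([ 1.02452759e-04,  1.43254247e-03,  5.07987117e-04, -8.25999650e-04,
       -1.13790628e-03,  6.49622715e-04,  8.06765072e-05]), 'effort': array([ 2.79097185e-04, -4.33469832e+01,  1.02474757e+00, -2.49513674e+01,
        1.05692394e-02,  1.14619627e-02, -4.47597543e-06]), 'eef_pos': array([223.0392498 , 609.50102266, 229.83953245]), 'tool_rot': array([ 2.57348417,  1.79890488, -0.00334519]), 'ft_force': array([ 0.3861602 , -0.23186895,  0.48466528]), 'ft_torque': array([ 0.01838404,  0.05646522, -0.05040478]), 'finger_gap': 85.38361670512238}
scene {'fx': 401.34040350042966, 'fy': 401.34040350042966, 'cx': 279.9331943565663, 'cy': 204.92519130876877, 'dist': array([-0.10982616,  0.        ,  0.        ,  0.        ,  0.        ]), 'origin': array([ 358.32301255, -318.45653051,  730.62554667]), 'attitude': array([-2.43491332,  0.84711668, -0.2709066 ])}
top {'fx': 482.8898170503294, 'fy': 482.8898170503294, 'cx': 276.8365562591025, 'cy': 209.15166347818635, 'dist': array([-0.12863232,  0.        ,  0.        ,  0.        ,  0.        ]), 'origin': array([ 491.5130017 ,   35.20250776, 1115.4117975 ]), 'attitude': array([-2.16776958,  2.11514587, -0.1576251 ])}
```

View pics/scene0.png

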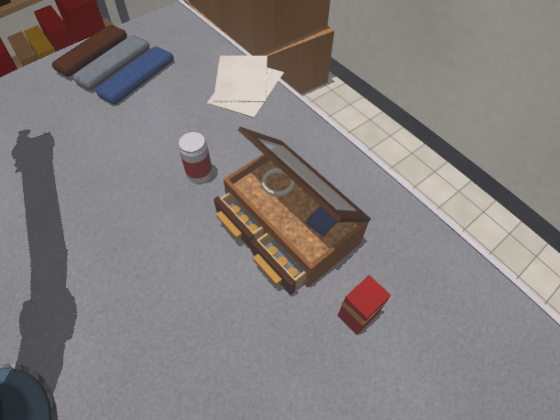

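View pics/top0.png

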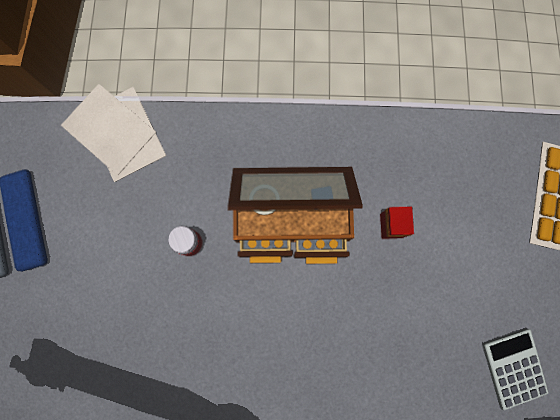

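The top view shows the case at about (295,215), the tin at (183,240), the carton at (400,222), and the pulls at (265,260) and (321,260). The lid leans open over the case. I'll enlarge both views to measure.

```bash
python3 - <<'E'
import cv2
a=cv2.imread("pics/top0.png")[155:275,165:425];cv2.imwrite("pics/topc.png",cv2.resize(a,None,fx=3,fy=3,interpolation=cv2.INTER_CUBIC))
a=cv2.imread("pics/scene0.png")[115:345,170:400];cv2.imwrite("pics/scenec.png",cv2.resize(a,None,fx=2.6,fy=2.6,interpolation=cv2.INTER_CUBIC))
E
```

```text
(no output)
```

View pics/topc.png

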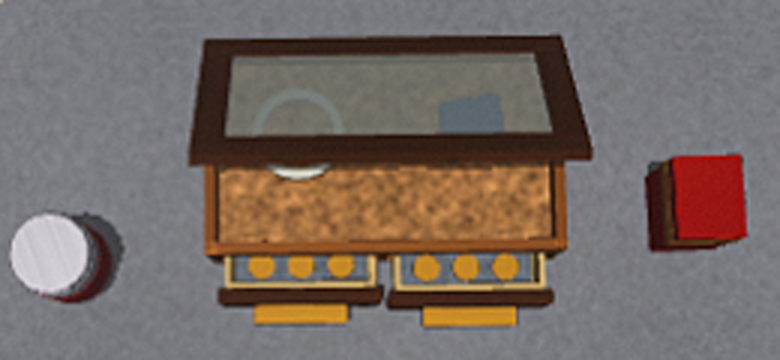

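View pics/scenec.png

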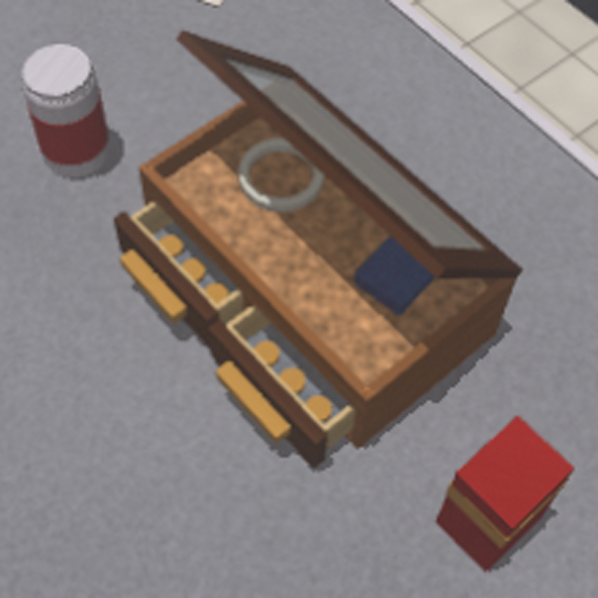

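```bash
cat > fit.py <<'E'
import numpy as np,cv2
from scipy.optimize import least_squares
from scipy.spatial.transform import Rotation as R
D=np.array([-0.10982616,0,0,0,0.]);D2=np.array([-0.12863232,0,0,0,0.])
C={'s':(401.3404,279.9332,204.9252,D,[358.323,-318.4565,730.6255],[-2.43491332,0.84711668,-0.2709066]),
 't':(482.8898,276.8366,209.1517,D2,[491.513,35.2025,1115.4118],[-2.16776958,2.11514587,-0.1576251])}
def proj(c,P):
    f,cx,cy,d,o,a=C[c];Rt=R.from_rotvec(a).as_matrix().T
    K=np.array([[f,0,cx],[0,f,cy],[0,0,1.]])
    return cv2.projectPoints(np.atleast_2d(P).astype(float),cv2.Rodrigues(Rt)[0],-Rt@np.array(o),K,d)[0][:,0]
def world(p,q): 
    c,s=np.cos(p[2]),np.sin(p[2]);q=np.array(q);return np.array([p[0]+c*q[0]-s*q[1],p[1]+s*q[0]+c*q[1],q[2]])
def lid(p,r,y,n): s,c=np.sin(p[5]),np.cos(p[5]);return [75-r*c+n*s,y,86+r*s+n*c]
obs=[('t',(206,247),lambda p:[-75,130,86]),('t',(566,247),lambda p:[-75,-130,86]),
('t',(190,161),lambda p:lid(p,150,130,8)),('t',(592,159),lambda p:lid(p,150,-130,8)),
('t',(205,39),lambda p:lid(p,0,130,8)),('t',(560,37),lambda p:lid(p,0,-130,8)),
('t',(255,321),lambda p:[-90-p[3],97.5,44]),('t',(348,321),lambda p:[-90-p[3],27.5,44]),
('t',(424,324),lambda p:[-90-p[4],-27.5,44]),('t',(516,324),lambda p:[-90-p[4],-97.5,44]),
('s',(141,170),lambda p:[-75,130,86]),('s',(365,396),lambda p:[-75,-130,86]),
('s',(181,33),lambda p:lid(p,150,130,0)),('s',(436,274),lambda p:lid(p,150,-130,0)),
]
def px(c,u): return np.array(u)/3+[165,155]-1/3 if c=='t' else np.array(u)/2.6+[170,115]-.3
def res(p): return np.concatenate([proj(c,world(p,f(p)))[0]-px(c,u) for c,u,f in obs])
if __name__=="__main__":
    r=least_squares(res,[640,20,0,50,50,1.],loss='soft_l1',x_scale=[10,10,.1,10,10,.1]);p=r.x
    print(p.round(3));print(res(p).reshape(-1,2).round(1).tolist())
    np.save('p.npy',p)
    def inv(c,u,z):
        return least_squares(lambda q:proj(c,[q[0],q[1],z])[0]-u,[600,0]).x.round(1)
    print('tin',inv('t',px('t',(49,253)),110),'carton',inv('t',px('t',(709,197)),100))
    for n,q in(('Lpull',[-90-p[3],62.5,37]),('Rpull',[-90-p[4],-62.5,37]),('edge',lid(p,150,0,8)),('hinge',[75,0,86])):print(n,world(p,q).round(1))
E
python3 fit.py
```

```text
[6.60608e+02 6.39100e+00 3.10000e-02 3.29740e+01 3.61100e+01 8.14000e-01]
[[-0.8, 1.5], [0.5, 0.7], [-0.8, -2.6], [0.3, -2.8], [-0.2, -0.8], [0.7, -0.8], [-0.8, 0.1], [-0.2, -0.1], [-0.7, 0.1], [0.2, -0.1], [-0.8, -2.0], [0.5, 1.8], [-1.5, 1.6], [0.4, 1.6]]
tin [575.6 240.1] carton [ 627.7 -225.2]
Lpull [535.7  65.   37. ]
Rpull [536.5 -60.   37. ]
edge [638.5   5.7 200.6]
hinge [735.6   8.7  86. ]
```

```bash
python3 - <<'E'
s=open('fit.py').read()
s=s.replace("lid(p,150,130,8)),('t',(592","lid(p,150,130,0)),('t',(592").replace("lambda p:lid(p,150,-130,8)","lambda p:lid(p,150,-130,0)")
s=s.replace("lid(p,150,-130,0)),\n]","lid(p,150,-130,0)),\n('s',(290,68),lambda p:lid(p,0,130,8)),('s',(521,269),lambda p:lid(p,0,-130,8))]")
open('fit.py','w').write(s)
E
python3 fit.py; python3 - <<'E'
from rig import *
from scipy.spatial.transform import Rotation as R
print(R.from_rotvec(get_state()['tool_rot']).as_matrix().round(3))
E
```

```text
[6.60096e+02 6.44800e+00 3.20000e-02 3.24060e+01 3.56600e+01 8.33000e-01]
[[-0.8, 1.8], [0.5, 0.8], [-0.7, -0.1], [0.0, -0.4], [-0.2, -0.5], [0.6, -0.7], [-0.8, 0.1], [-0.2, -0.1], [-0.6, 0.2], [0.3, -0.2], [-1.0, -1.8], [0.3, 1.9], [-1.0, 0.5], [1.4, 0.4], [0.4, -1.1], [1.0, 0.4]]
tin [575.6 240.1] carton [ 627.7 -225.2]
Lpull [535.8  65.   37. ]
Rpull [536.5 -60.   37. ]
edge [640.2   5.8 202.4]
hinge [735.1   8.9  86. ]
[[ 0.344  0.939 -0.001]
 [ 0.939 -0.344 -0.002]
 [-0.002  0.    -1.   ]]
```

Emit:
{"fn": "drive_tool", "kwargs": {
  "increments": [
    [[0.85, -0.95, 0.9, 0, 0], [0.85, -0.95, 0.9, 0, 0], [0.85, -0.95, 0.9, 0, 0], [0.85, -0.95, 0.9, 0, 0], [0.85, -0.95, 0.9, 0, 0], [0.85, -0.95, 0.9, 0, 0], [0.85, -0.95, 0.9, 0, 0], [0.85, -0.95, 0.9, 0, 0], [0.85, -0.95, 0.9, 0, 0], [0.85, -0.95, 0.9, 0, 0]]
  ],
  "squeeze": 20
}}

```text
time_s: 1.1
eef_pos: [353.1, 308.4, 230.8]
tool_rot: [2.575, 1.8, -0.001]
ft_force: [-0.1, 0.6, -0.4]
finger_gap: 72.8
```

Emit:
{"fn": "drive_tool", "kwargs": {
  "increments": [
    [[0.85, -0.95, 0.9, 0, 0], [0.85, -0.95, 0.9, 0, 0], [0.85, -0.95, 0.9, 0, 0], [0.85, -0.95, 0.9, 0, 0], [0.85, -0.95, 0.9, 0, 0], [0.85, -0.95, 0.9, 0, 0], [0.85, -0.95, 0.9, 0, 0], [0.85, 0, 0, 0, -0.04], [0.85, 0, 0, 0, -0.04], [0.85, 0, 0, 0, -0.04]]
  ]
}}

```text
time_s: 2.1
eef_pos: [443.5, 99.2, 230.8]
tool_rot: [-2.187, -2.254, 0.001]
ft_force: [-0.1, 0.1, 0.3]
finger_gap: 72.6
```

Emit:
{"fn": "drive_tool", "kwargs": {
  "increments": [
    [[0.85, -0.8, 0.3, 0.6, 0], [0.85, -0.8, 0.3, 0.6, 0], [0.85, -0.8, 0.3, 0.8, 0], [0.85, -0.8, 0.3, 0.9, 0], [0.85, -0.8, 0.3, 0.9, 0], [0.85, 0, 0.2, 0.9, 0], [0.85, 0, 0.2, 0.9, 0], [0.85, 0, 0, 0.9, 0], [0.85, 0, 0, 0.9, 0], [0.85, 0, 0, 0.8, 0]]
  ]
}}

```text
time_s: 3.1
eef_pos: [493.2, 1.1, 24.8]
tool_rot: [-2.191, -2.25, 0.002]
ft_force: [0.1, 0.4, 0.9]
finger_gap: 72.6
```

```bash
python3 - <<'E'
from rig import *
import cv2
s=get_state();print(s['eef_pos'],s['ft_force'])
f=grab_frame("wrist");g=grab_frame("scene")["image"][115:345,170:400]
cv2.imwrite("pics/a.png",cv2.hconcat([cv2.resize(f["image"],(450,338)),cv2.resize(g,(338,338))]))
print(f['mount'])
E
```

```text
[493.20727302   1.12246843  24.81325569] [0.10200196 0.38112023 0.93728617]
[[ 9.99999929e-01  2.78188386e-04  2.54134793e-04  1.28606259e-01]
 [-3.40334025e-04  9.56305928e-01  2.92367674e-01 -7.42060558e+01]
 [-1.61697318e-04 -2.92367739e-01  9.56305955e-01 -1.42831025e+02]
 [ 0.00000000e+00  0.00000000e+00  0.00000000e+00  1.00000000e+00]]
```

View pics/a.png

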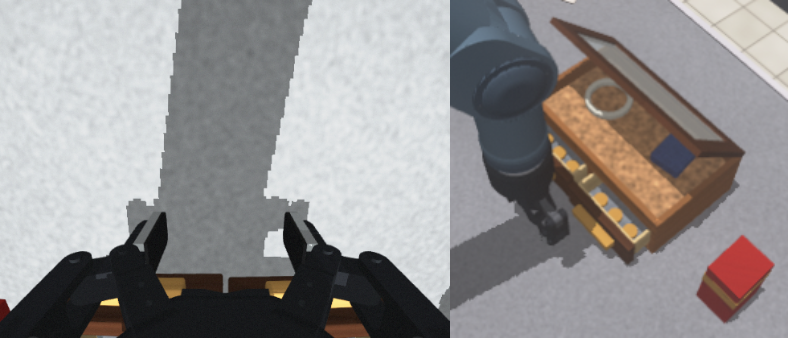

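Emit:
{"fn": "drive_tool", "kwargs": {
  "increments": [
    [[0.85, 0, 0.3, 0, 0], [0.85, 0, 0.3, 0, 0], [0.85, 0, 0.3, 0, 0], [0.85, 0, 0.25, 0, 0], [0.85, 0, 0.2, 0, 0], [0.85, 0, 0.2, 0, 0], [0.85, 0, 0.2, 0, 0], [0.85, 0, 0.2, 0, 0], [0.85, 0, 0, 0, 0], [0.85, 0, 0, 0, 0]]
  ]
}}

```text
time_s: 4.2
eef_pos: [543.6, 2.4, 26.3]
tool_rot: [2.191, 2.249, 0.002]
ft_force: [-1.0, -0.1, 0.7]
finger_gap: 72.9
```

Emit:
{"fn": "drive_tool", "kwargs": {
  "increments": [
    [[0.85, 0, 0.1, 0, 0], [0.85, 0, 0.1, 0, 0], [0.85, 0, 0.1, 0, 0], [0.85, 0, 0.1, 0, 0], [0.85, 0, 0.05, 0, 0], [0.85, 0, 0.05, 0, 0], [0.85, 0, 0, 0, 0], [0.85, 0, 0, 0, 0], [0.85, 0, 0, 0, 0], [0.85, 0, 0, 0, 0]]
  ]
}}

```text
time_s: 5.2
eef_pos: [555.4, 2.7, 26.3]
tool_rot: [2.192, 2.25, 0.001]
ft_force: [-1.5, 0.9, -0.6]
finger_gap: 72.4
```

Emit:
{"fn": "drive_tool", "kwargs": {
  "increments": [
    [[0.85, 0, 0.04, 0, 0], [0.85, 0, 0.04, 0, 0], [0.85, 0, 0.04, 0, 0], [0.85, 0, 0.04, 0, 0], [0.85, 0, 0, 0, 0], [0.85, 0, 0, 0, 0], [0.85, 0, 0, 0, 0], [0.85, 0, 0, 0, 0], [0.85, 0, 0, 0, 0], [0.85, 0, 0, 0, 0]]
  ]
}}

```text
time_s: 6.2
eef_pos: [559.3, 2.9, 26.3]
tool_rot: [2.192, 2.25, 0.0]
ft_force: [-1.8, -0.0, 0.2]
finger_gap: 72.6
```

```bash
python3 - <<'E'
from rig import *
import cv2
s=get_state();print(s['eef_pos'],s['ft_force'])
f=grab_frame("wrist")["image"][210:,:];g=grab_frame("scene")["image"][115:345,170:400]
cv2.imwrite("pics/b.png",cv2.hconcat([cv2.resize(f,(450,170*0+338)),cv2.resize(g,(338,338))]))
E
```

```text
[559.32800206   2.88425878  26.26854677] [-1.75701089 -0.04275006  0.18548461]
```

View pics/b.png

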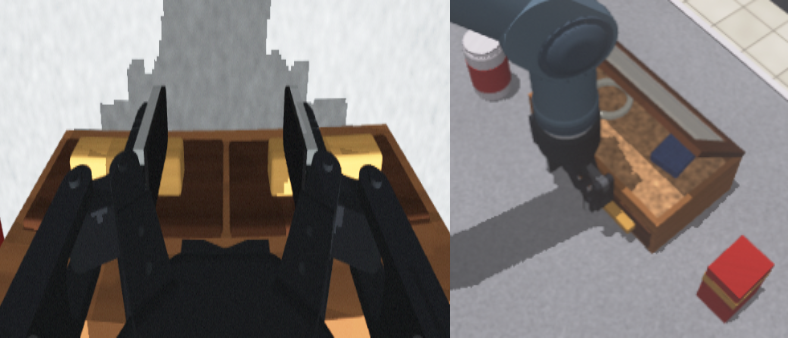

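Both drawers look nearly flush, with the fingers on both pulls. I'll creep on until the force rises at the stops.

Emit:
{"fn": "drive_tool", "kwargs": {
  "increments": [
    [[0.85, 0, 0.04, 0, 0], [0.85, 0, 0.04, 0, 0], [0.85, 0, 0.04, 0, 0], [0.85, 0, 0, 0, 0], [0.85, 0, 0, 0, 0], [0.85, 0, 0, 0, 0], [0.85, 0, 0, 0, 0], [0.85, 0, 0, 0, 0], [0.85, 0, 0, 0, 0], [0.85, 0, 0, 0, 0]]
  ]
}}

```text
time_s: 7.3
eef_pos: [560.0, 2.9, 26.1]
tool_rot: [-2.189, -2.248, 0.005]
ft_force: [-6.2, 0.6, 4.2]
finger_gap: 72.4
```

Emit:
{"fn": "drive_tool", "kwargs": {
  "increments": [
    [[0.85, 0, 0.04, 0, 0], [0.85, 0, 0.02, 0, 0], [0.85, 0, 0, 0, 0], [0.85, 0, 0, 0, 0], [0.85, 0, 0, 0, 0], [0.85, 0, 0, 0, 0], [0.85, 0, -0.1, 0, 0], [0.85, 0, -0.3, 0, 0], [0.85, 0, -0.6, 0, 0], [0.85, 0, -0.8, 0, 0]]
  ]
}}

```text
time_s: 8.3
eef_pos: [521.1, 1.3, 27.1]
tool_rot: [2.189, 2.246, 0.005]
ft_force: [-0.0, -0.1, 0.7]
finger_gap: 72.9
```

Emit:
{"fn": "drive_tool", "kwargs": {
  "increments": [
    [[0, 0, -0.6, -0.2, 0], [0, 0, -0.4, -0.6, 0], [0, 0, 0, -0.9, 0], [0, 0, 0, -1, 0], [0, 0, 0, -1, 0], [0, 0, 0, -1, 0], [0, 0, 0, -1, 0], [0, 0, 0, -1, 0], [0, 0, 0, -1, 0], [0, 0, 0, -1, 0]]
  ]
}}

```text
time_s: 9.3
eef_pos: [494.8, 0.6, 245.4]
tool_rot: [2.192, 2.247, 0.005]
ft_force: [1.1, 0.1, -0.3]
finger_gap: 0.3
```

```bash
python3 - <<'E'
from rig import *
import cv2
s=get_state();print(s['eef_pos'],s['ft_force'],s['finger_gap'],s['time_s'])
f=grab_frame("top")["image"];cv2.imwrite("pics/top1.png",f);cv2.imwrite("pics/scene1.png",grab_frame("scene")["image"])
cv2.imwrite("pics/c.png",cv2.resize(f[155:275,165:425],None,fx=3,fy=3,interpolation=cv2.INTER_CUBIC))
E
```

```text
[494.78501942   0.55726088 245.42617415] [ 1.13294594  0.05574242 -0.28924239] 0.3133760783494718 9.3
```

View pics/c.png

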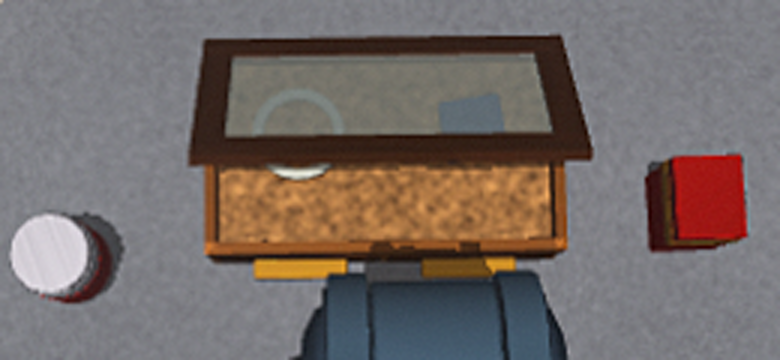

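Emit:
{"fn": "drive_tool", "kwargs": {
  "increments": [
    [[0, 0, 0.8, 0, 0], [0, 0, 0.9, 0, 0], [0, 0, 0.9, 0, 0], [0, 0, 0.9, 0, 0], [0, 0, 0.9, 0, 0], [0, 0, 0.9, 0, 0], [0, 0, 0.8, 0, 0], [0, 0, 0.5, 0.3, 0], [0, 0, 0, 0.4, 0], [0, 0, 0, 0.4, 0]]
  ]
}}

```text
time_s: 10.4
eef_pos: [658.1, 5.0, 214.6]
tool_rot: [-2.193, -2.25, 0.002]
ft_force: [-1.2, 1.0, -0.0]
finger_gap: 0.1
```

Emit:
{"fn": "drive_tool", "kwargs": {
  "increments": [
    [[0, 0, 0, 0.2, 0], [0, 0, 0, 0.2, 0], [0, 0, 0, 0.2, 0], [0, 0, 0, 0.2, 0], [0, 0, -0.1, 0.2, 0], [0, 0, -0.1, 0.2, 0], [0, 0, -0.1, 0.2, 0], [0, 0, -0.1, 0.2, 0], [0, 0, -0.1, 0.2, 0], [0, 0, 0, 0, 0]]
  ]
}}

```text
time_s: 11.4
eef_pos: [645.2, 5.1, 170.2]
tool_rot: [-2.191, -2.249, 0.002]
ft_force: [-0.8, 0.0, -0.1]
finger_gap: -0.0
```

```bash
python3 - <<'E'
from rig import *
import cv2
s=get_state();print(s['eef_pos'],s['ft_force'],s['ft_torque'])
f=grab_frame("top")["image"][120:290,150:430];g=grab_frame("scene")["image"][80:350,150:420]
cv2.imwrite("pics/d.png",cv2.hconcat([cv2.resize(f,(445,270)),cv2.resize(g,(270,270))]))
E
```

```text
[645.15470208   5.05828297 170.19300847] [-0.83582201  0.03500208 -0.12298785] [ 0.00336898 -0.00139339  0.02226893]
```

View pics/d.png

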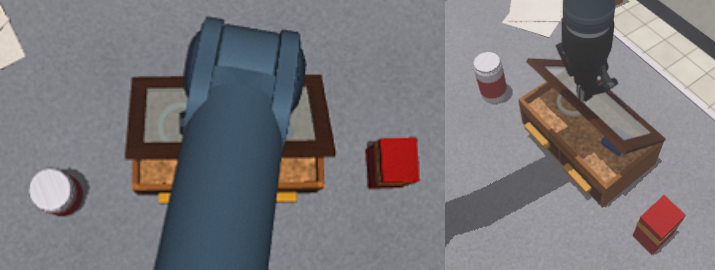

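The lid is coming down, with the tip on its outer face. I'll continue along the arc.

Emit:
{"fn": "drive_tool", "kwargs": {
  "increments": [
    [[0, 0, -0.1, 0.2, 0], [0, 0, -0.1, 0.2, 0], [0, 0, -0.1, 0.2, 0], [0, 0, -0.1, 0.2, 0], [0, 0, -0.1, 0.2, 0], [0, 0, -0.1, 0.2, 0], [0, 0, -0.1, 0.2, 0], [0, 0, -0.1, 0.2, 0], [0, 0, -0.1, 0.2, 0], [0, 0, -0.1, 0.2, 0]]
  ]
}}

```text
time_s: 12.5
eef_pos: [622.0, 4.4, 121.2]
tool_rot: [2.191, 2.249, 0.002]
ft_force: [2.0, -0.0, 1.7]
finger_gap: 0.2
```

Emit:
{"fn": "drive_tool", "kwargs": {
  "increments": [
    [[0, 0, 0, 0.15, 0], [0, 0, 0, 0.15, 0], [0, 0, 0, 0.15, 0], [0, 0, 0, 0.1, 0], [0, 0, 0, 0.1, 0], [0, 0, 0, 0.1, 0], [0, 0, 0, 0, 0], [0, 0, 0, 0, 0], [0, 0, 0, 0, 0], [0, 0, 0, 0, 0]]
  ]
}}

```text
time_s: 13.5
eef_pos: [621.4, 4.5, 102.6]
tool_rot: [2.192, 2.25, 0.001]
ft_force: [-0.0, 0.3, 0.3]
finger_gap: -0.0
```

Emit:
{"fn": "drive_tool", "kwargs": {
  "increments": [
    [[0, 0, 0, 0.05, 0], [0, 0, 0, 0.05, 0], [0, 0, 0, 0.05, 0], [0, 0, 0, 0.05, 0], [0, 0, 0, 0.05, 0], [0, 0, 0, 0.05, 0], [0, 0, 0, 0.05, 0], [0, 0, 0, 0, 0], [0, 0, 0, 0, 0], [0, 0, 0, 0, 0]]
  ]
}}

```text
time_s: 14.5
eef_pos: [620.8, 4.5, 94.2]
tool_rot: [-2.192, -2.25, 0.001]
ft_force: [-3.2, 0.6, 5.7]
finger_gap: 0.3
```

Emit:
{"fn": "drive_tool", "kwargs": {
  "increments": [
    [[0, 0, 0, 0.04, 0], [0, 0, 0, 0.04, 0], [0, 0, 0, 0, 0], [0, 0, 0, 0, 0], [0, 0, 0, 0, 0], [0, 0, 0, 0, 0], [0, 0, 0, 0, 0], [0, 0, 0, 0, 0], [0, 0, 0, 0, 0], [0, 0, 0, 0, 0]]
  ]
}}

```text
time_s: 15.5
eef_pos: [620.8, 4.4, 94.0]
tool_rot: [-2.191, -2.249, -0.0]
ft_force: [-6.1, -0.5, 13.5]
finger_gap: -0.1
```

The tip stopped at z = 94.0 with 13.5 N on it, so the lid is on its rim. I'll lift and retreat.

Emit:
{"fn": "drive_tool", "kwargs": {
  "increments": [
    [[0, 0, 0, -0.2, 0], [0, 0, 0, -0.5, 0], [0, 0, 0, -1, 0], [0, 0, 0, -1, 0], [0, 0, 0, -1, 0], [0, 0, 0, -1, 0], [0, 0, -0.5, -1, 0], [0, 0, -1, -0.5, 0], [0, 0, -1, 0, 0], [0, 0, -1, 0, 0]]
  ]
}}

```text
time_s: 16.5
eef_pos: [533.6, 1.8, 247.8]
tool_rot: [2.192, 2.249, 0.003]
ft_force: [0.5, -0.1, -0.6]
finger_gap: -0.2
```

Emit:
{"fn": "drive_tool", "kwargs": {
  "increments": [
    [[0, 1, -0.8, 0, 0], [0, 1, -0.8, 0, 0], [0, 1, -0.8, 0, 0], [0, 1, -0.5, 0, 0], [0, 1, 0, 0, 0], [0, 1, 0, 0, 0], [0, 1, 0, 0, 0], [0, 1, 0, 0, 0], [0, 0, 0, 0, 0], [0, 0, 0, 0, 0]]
  ]
}}

```text
time_s: 17.5
eef_pos: [456.1, 200.1, 246.9]
tool_rot: [2.19, 2.251, -0.0]
ft_force: [-0.2, 0.2, 0.1]
finger_gap: 0.1
```

```bash
python3 - <<'E'
from rig import *
import cv2
s=get_state();print(s['eef_pos'],s['ft_force'],s['time_s'])
f=grab_frame("top")["image"][155:275,165:425];g=grab_frame("scene")["image"][115:345,170:400]
cv2.imwrite("pics/e.png",cv2.vconcat([cv2.resize(f,(600,277),interpolation=cv2.INTER_CUBIC),cv2.copyMakeBorder(cv2.resize(g,(320,320),interpolation=cv2.INTER_CUBIC),0,0,0,280,0)]))
from fit import *
p=np.load('p.npy');p[5]=0
k=600/260
for n,q in(('rimLf',[-75,130,94]),('rimRf',[-75,-130,94]),('lidLb',[75,130,94]),('Lp home',[-90,97.5,44]),('Rp home',[-90,-97.5,44])):
    print(n,((proj('t',world(p,q))[0]-[165,155])*k).round(), ((proj('s',world(p,q))[0]-[170,115])*320/230+[0,277]).round())
E
```

```text
[456.0618425  200.12543332 246.87006796] [-0.16047294  0.21824695  0.14474361] 17.5
rimLf [155. 193.] [ 73. 362.]
rimRf [437. 190.] [196. 488.]
lidLb [156.  34.] [152. 312.]
Lp home [193. 213.] [ 81. 401.]
Rp home [396. 211.] [168. 494.]
```

View pics/e.png

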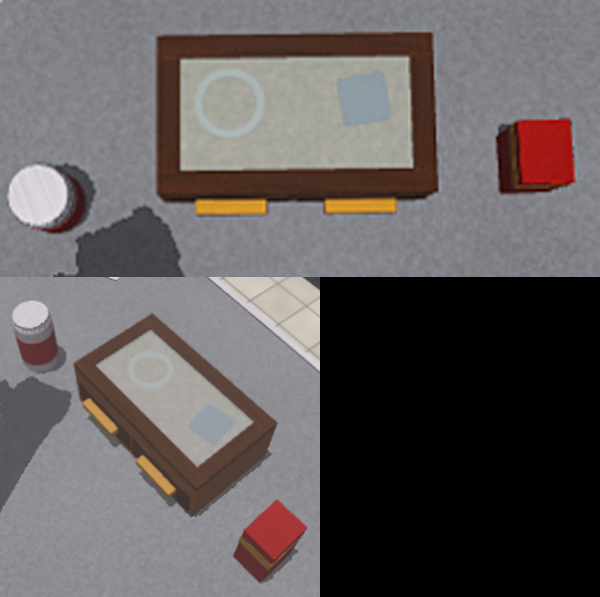

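The lid lies flat. Its corners are near (157,195) and (437,190), and the pull fronts are at (195,214) and (396,212), all within a couple of pixels of the predicted home positions. The bangle, ring box, tin and carton are in place.

```bash
python3 -c "
from rig import *
print(job_done())"
```

```text
the job is handed in; nothing more can be done
None
```

The trinket case is closed: both drawers are home, the lid is down, and I handed the job in at about 17.5 s. No verdict was returned.

- **Drawers:** I pushed both pulls home together with the spread fingertips, stopping when the force rose to about 6 N and then adding about 1.5 mm. In the last pictures the pull fronts were within a couple of pixels (about 4 mm) of their predicted home positions. That is not much finer than the 5 mm allowed, so the force rise at the stop is the stronger evidence.
- **Lid:** I pressed it down along its arc with the shut fingertips. The tip stopped at z = 94.0 mm under 13.5 N, which matches the 94 mm height with the lid shut.
- **Everything else:** The case and lid outline matched its starting position to a couple of pixels. By eye, the bangle and ring box were still lying in the compartment, and the tin and carton were where they started. The arm was clear of everything.

No check failed. The one odd reading was partway down the lid, where the force read close to zero; a picture showed the lid was moving as intended.

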